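# Set the electrode gap with a blade gauge

## Robot

A 6-joint arm with a two-finger parallel gripper is mounted at the origin on the work surface. World frame = base frame: x ahead of the robot, y to its left, z up, the work surface at z = 0. Lengths are in mm, angles in rad, forces in N, time in s.
With the tool pointing down it reaches from about 325 to 900 mm from the base axis. Payload 6.1 kg.
Tool frame: the origin (TCP) lies midway between the tips of the shut fingers; the grasp point (between the pads) lies 19 mm behind it; z points along the fingers, y is the line along which they close (so a half turn about z gives the same grasp; the last joint's range is limited). The gripper opens to 85 mm and grips with 20 to 120 N. Pads are 22 mm wide; open, the fingers measure 114 mm over their backs; the gripper's body (76 mm by 85 mm) begins 54 mm behind the grasp point. The pads swing forward as they close: fully open they stand 13 mm farther back than shut.
Start: joints at [1.218, 0.22, 1.526, -0, 1.395, -0.126], TCP at [140.537, 608.987, 231.3] pointing down, gripper open.
Joint ranges: [-2.98, 2.98], [-0.91, 2.08], [0.09, 2.57], [-1.24, 4.39], [0.2, 2.65], [-2.68, 2.68]. Speed limits (rad/s): [2.57, 2.57, 3.01, 3.14, 3.14, 3.14].

## Interface

Orientations are given as [roll, pitch, yaw] about the fixed x, y, z axes, in that order (R = Rz(yaw) Ry(pitch) Rx(roll)).
In Python, from bench import ctrl gives the robot as it stands. Calls block until the motion is done:
- ctrl.movep(position, orientation): joint-space move of the TCP to a pose.
- ctrl.line_to(position, velocity=150, orientation=None): straight line of the TCP; orientation=None keeps the orientation; velocity is the mean speed in mm/s.
- ctrl.move_joints(angles): joint-space move.
- ctrl.gripper_open() and ctrl.close_gripper(force=None): open the fingers fully, or close them until they stop; force is the grip in N (None keeps the last).
- ctrl.sleep(seconds).
- ctrl.solve_ik(position, orientation): joint angles nearest the present ones, or None.
- ctrl.read_camera(name): name is "scene" or "top"; returns a dict with "color" (480x640x3 uint8, red, green, blue), "K" (3x3 intrinsics, pixels), "eye" and "orientation" of the camera in the world. Camera axes: x right, y down, z forward; pixel columns grow to the right and rows downward; lengths in mm; the calibration is good to about 2 mm. A picture is of the moment at which its call begins. There is no depth.
A pose or a line that the arm cannot do raises ctrl.IKError and nothing moves.
- ctrl.close_job(): hands the job in; it is judged then, once.
Readings, each from a call of its own:
- ctrl.read_time(): time.
- ctrl.read_joint_pos(): joint angles.
- ctrl.read_qvel(): joint speeds.
- ctrl.read_effort(): joint torques, N m.
- ctrl.read_tcp_pos(): TCP position.
- ctrl.read_ee_rot(): TCP orientation.
- ctrl.read_wrist_force(): force on the tool from outside, world axes, zero at the start.
- ctrl.read_torque(): the same for the moment, N m.
- ctrl.read_gripper_width(): opening from 0.0 (shut) to 1.0 (fully open).
- ctrl.read_finger_force(): force on a finger pad.
Only numpy, scipy, OpenCV 4.12 (cv2) and the standard library are available. Lean on these libraries where they do the work, as an engineer would, in place of code of your own. Each camera call takes 0.05 s, during which the arm holds its last target. There are 200 camera calls.

## Task

Take the red-handled gauge from the case, slide its blade flat along the stone base into the gap, squarely from the open side, until its end is well past the middle of the brass electrode, and let go of it. Turn the knurled knob clockwise until the blade just drags: take the handle again and draw the blade outwards several millimetres to feel it, and correct the knob until you have felt it drag lightly, pinched but not clamped. Leave the gauge in the gap at that setting, its end still past the electrode's middle; never screw down hard, and disturb nothing else on the bench.

Things in the scene. Friction and masses are not known exactly. Their poses are not given: they have to be found in the camera images.
- red_gauge: The gauge to use: flat steel blade (100 long, 30 wide, 6 mm thick, rounded end) and red plastic handle, undersides flush; 170 mm long, about 160 g. Origin on the underside where blade and handle meet; x along the blade to its end, z up. At the start flat on the case's bed in either of two places 100 mm apart, blade towards -y within 0.6 rad. Slides on the base with friction about 0.6.
- red_gauge_handle (a point): Centre of the red handle, an upright ribbed block 70 long, 18 wide and 32 mm high: 16 mm above whatever the gauge lies on. x along the gauge to the blade's end, y across it (grip across the 18 mm), z up. The blade begins 35 mm ahead of this point and ends 135 mm ahead.
- red_gauge_tip (a point): Middle of the rounded far end of the red gauge's blade, half-way up its 6 mm thickness.
- blue_gauge_handle (a point): Centre of the handle of the other gauge in the case, of the same shape with a blue handle and a 10 mm thick blade: too thick here, leave it where it is.
- case: Open shallow wooden case fixed to the bench, 205 (x) by 225 (y) mm: black bed 30 mm above the bench on which the gauges lie, 6 mm wide rim 36 mm high, lid folded out flat on its +y side. Origin: centre of its underside. A row of small metal standards, 14 mm high, stands between the two gauges.
- fixture: Parallel-plate test fixture, fixed to the bench; origin on the bench below the gap's centre, z up, y towards its open side. Grey stone base 45 mm high, 120 mm wide (x), from 170 mm (y, open side) to -115 mm. A column behind the gap (face at y = -65 mm) carries an arm over it: 44 mm wide, from 65 to 97 mm above the base, ending at y = 35 mm.
- gap (a point): Centre of the flush brass lower electrode, 60 mm across, in the top face of the base, 45 mm above the bench. Axes as the fixture's: the blade is pushed in along -y, from the open side. The upper electrode, 60 mm across, hangs above it; they are 7.3 to 9.3 mm apart at the start.
- knob_centre (a point): Middle of the round knurled knob on the screw above the gap, 48 mm across and 30 high (top 15 mm above this point), about 136 mm above the base, 27 mm above a 36 mm wide bush. Grip it any way round. Steady friction 0.06 N m; stays where left. Clockwise from above lowers electrode and knob by 8 mm a turn (1.27 mm per rad).
- upper_electrode: Upper brass electrode on the screw, spring-mounted: once on the blade its pinch grows about 8 N per mm of screw travel (10 N per rad of knob). Just dragging is a pinch of 3 to 10 N, best 6; friction on each blade face is 0.45 to 0.75, so drawing it then takes about 4 to 13 N, best 7. Origin on the screw's axis, in its stem above the disc.
- horn: Cream pyramidal horn antenna standing on its 100 mm mouth, 165 mm high: leave alone.
- screw_jar: Amber jar with a red cap, 100 mm high: leave alone.
- waveguide: Copper waveguide section with two square brass flanges, 130 mm long: leave alone.
- torque_wrench: Spanner lying to the right of the fixture, 170 mm long: leave alone.
- stapler: Pink stapler, 110 mm long: leave alone.
Things that resemble listed ones, but are neither listed nor needed, are in the scene too. What is shaped like the red_gauge but green is not meant.

How it is judged:
By the outcome, as a careful person would: the job done as asked, in the order asked, and still so for the second after the job is handed in, with the robot touching nothing.
It also fails if it takes over 72 s, if anything falls off the work surface, if the arm or the gripper's body presses on something with over 40 N, if the wrist force passes 120 N, or if a joint passes its speed limit or range.

## Working session

There is one attempt and no reset: what is moved stays moved. The work goes in short steps, each a Python script; the robot and the scene stay as the last script left them, time stands still between calls to the robot, and variables do not carry over. Pictures are saved under pics/ and viewed, at most 10 in all, crops included, and the job is handed in when it is done.

```bash
mkdir -p pics; ls; python3 - <<'E'
from bench import ctrl
import cv2,numpy as np
for n in("scene","top"):
    d=ctrl.read_camera(n); cv2.imwrite(f"pics/{n}0.png",d["color"][:,:,::-1]); print(n,d["K"],d["eye"],d["orientation"])
print(ctrl.read_time(),ctrl.read_ee_rot(),ctrl.read_wrist_force())
E
```

```text
pics
scene [[496.01480023   0.         304.86440358]
 [  0.         496.01480023 245.82601103]
 [  0.           0.           1.        ]] [1081.53854335 -800.43966531  971.09217735] [-2.2772506   0.01177325  0.58636132]
top [[488.70961992   0.         322.08069558]
 [  0.         488.70961992 238.64069275]
 [  0.           0.           1.        ]] [ 469.76113794  -16.69684541 1237.35209649] [-3.07947144e+00 -1.04155207e-04 -1.59289527e+00]
0.1 [-3.13977510e+00 -2.23844744e-04  2.91481098e+00] [ 0.71736406 -0.92787103  0.18537377]
```

View pics/scene0.png

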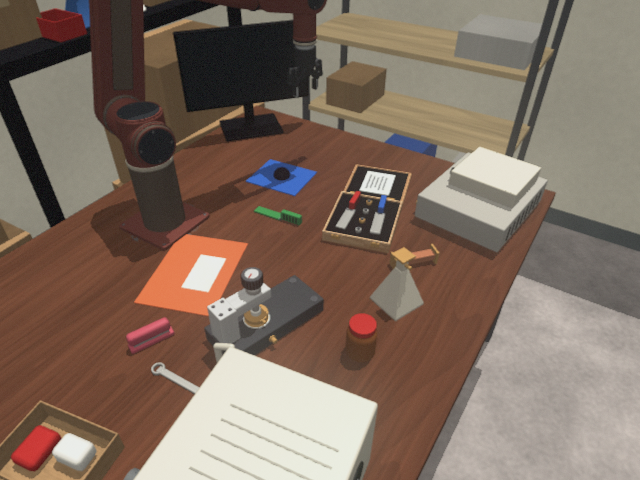

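View pics/top0.png

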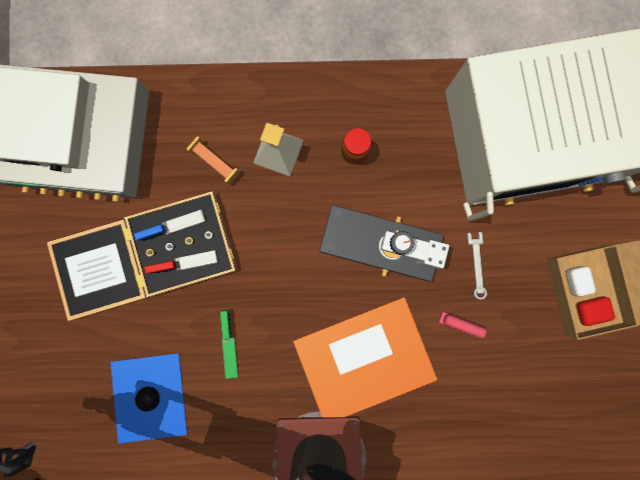

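Candidates for the gauge in the top view: the red handle at (158,267) in the case, the blue one at (149,232) (too thick), and the green one at (229,345) on the bench (a lookalike). The red item at (596,311) is in the tray and isn't a gauge. The one at (158,267) fits the description because it lies in the case with its steel blade pointing towards -y. The fixture is at (385,243) with its open side to the left (+y), and the knob is at (403,242).

```bash
cat > h.py <<'E'
from bench import ctrl
import cv2,numpy as np
from scipy.spatial.transform import Rotation as Ro
def cam(n,save=None):
    d=ctrl.read_camera(n)
    if save: cv2.imwrite(f"pics/{save}.png",d["color"][:,:,::-1])
    return d
def ray(d,p):
    K=np.array(d["K"]);v=Ro.from_euler('xyz',d["orientation"]).apply(np.linalg.solve(K,[p[0],p[1],1.]))
    return np.array(d["eye"]),v
def onz(d,p,z):
    e,v=ray(d,p); return e+v*(z-e[2])/v[2]
def proj(d,P):
    q=Ro.from_euler('xyz',d["orientation"]).inv().apply(np.array(P)-d["eye"]);q=np.array(d["K"])@q;return q[:2]/q[2]
def tri(d1,p1,d2,p2):
    e1,v1=ray(d1,p1);e2,v2=ray(d2,p2)
    s=np.linalg.lstsq(np.c_[v1,-v2],e2-e1,rcond=None)[0]
    a,b=e1+s[0]*v1,e2+s[1]*v2;return (a+b)/2,np.linalg.norm(a-b)
def blob(d,lo,hi,roi,n=1):
    x0,y0,x1,y1=roi;h=cv2.cvtColor(d["color"],cv2.COLOR_RGB2HSV)
    m=cv2.inRange(h,np.array(lo),np.array(hi));z=np.zeros_like(m);z[y0:y1,x0:x1]=m[y0:y1,x0:x1]
    c=max(cv2.findContours(z,cv2.RETR_EXTERNAL,cv2.CHAIN_APPROX_NONE)[0],key=cv2.contourArea)
    return c,cv2.minAreaRect(c)
E
python3 - <<'E'
from h import *
t=cam("top");s=cam("scene")
im=t["color"][:,:,::-1]
f=lambda x0,y0,x1,y1,k:cv2.resize(im[y0:y1,x0:x1],None,fx=k,fy=k,interpolation=cv2.INTER_CUBIC)
a=f(312,195,462,290,4);b=f(125,190,245,300,4)
W=np.zeros((a.shape[0]+0,0,3),np.uint8)
cv2.imwrite("pics/fix.png",a);cv2.imwrite("pics/case.png",b)
def top(c,z): 
    return [onz(t,p,z)[:2].round(1) for p in cv2.boxPoints(c)]
c,r=blob(t,(0,150,90),(8,255,255),(135,255,185,280));print("red handle top px",r, onz(t,r[0],62).round(1));print(top(r,62))
c,r=blob(t,(0,0,150),(180,60,255),(172,245,225,275));print("blade px",r,onz(t,r[0],36).round(1));print(top(r,36))
c,r=blob(s,(0,150,70),(8,255,255),(335,185,370,215));print("red scene",r)
c,r=blob(t,(0,0,30),(180,70,95),(310,195,460,290));print("base",r);print(top(r,45))
E
```

```text
red handle top px ((158.79783630371094, 266.8700256347656), (7.817410945892334, 29.4002628326416), 77.7352294921875) [483.6 375.   62. ]
[array([486.1, 411.5]), array([499.6, 342.5]), array([481.1, 338.5]), array([467.7, 407.5])]
blade px ((195.63662719726562, 260.0238952636719), (12.360629081726074, 40.3780517578125), 78.11134338378906) [498.7 293.2  36. ]
[array([504.5, 344.8]), array([522.8, 247.6]), array([492.9, 241.6]), array([474.7, 338.7])]
red scene ((353.818603515625, 198.3108673095703), (5.614562511444092, 17.131610870361328), 30.256441116333008)
base ((382.0052795410156, 248.71571350097656), (120.10110473632812, 38.158958435058594), 15.101099014282227)
[array([512.7, -10.4]), array([602.5, -36.7]), array([ 519.4, -318.1]), array([ 430.4, -290.5])]
```

View pics/fix.png

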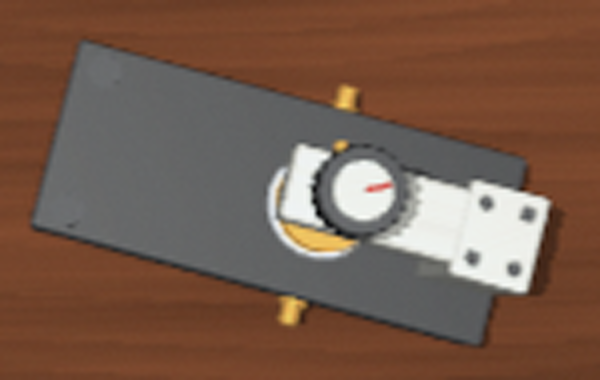

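View pics/case.png

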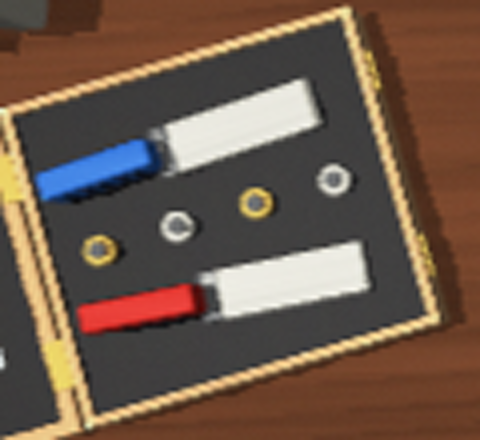

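Enlarged crops: the red handle, crop (140,307), has its blade end at (365,267), so this is the gauge meant. The base corners in the fixture crop are (82,42), (32,227), (480,346) and (525,158), and the knob dial is at (364,190).

```bash
python3 - <<'E'
from h import *
t=cam("top");s=cam("scene")
P=[onz(t,np.array(p)/4+[312,195]-.375,45)[:2] for p in [(82,42),(32,227),(480,346),(525,158)]]
L=np.linalg.norm
print([p.round(1) for p in P],"w",L(P[0]-P[1]),L(P[2]-P[3]),"l",L(P[1]-P[2]),L(P[0]-P[3]))
u=(P[0]-P[3]+P[1]-P[2]);u/=L(u);y=np.arctan2(u[1],u[0])-np.pi/2
o=(P[0]+P[1])/2-170*u; o2=(P[2]+P[3])/2+115*u
kp=np.array((364,190))/4+[312,195]-.375
k=onz(t,kp,196);kk,e=tri(t,kp,s,(252,272))
print("u",u,"yaw",y,"o",o,o2,"knob",k,"tri",kk,e, "gap of o->knob along u", (k[:2]-o)@u)
h,e=tri(t,(158.8,266.9),s,(354,197.5));print("handle tri",h,e)
f=-np.pi/2+y
for nm,p in(("handle",(483.6,375,38)),("start",(*(o+190*u),53)),("knob",(*k[:2],166))):
  for yy in ((-1.388,1.753) if nm=="handle" else (f,f+np.pi) if nm=="start" else np.arange(-3,3.2,.5)):
    q=ctrl.solve_ik(p,[np.pi,0,yy]);print(nm,round(yy,2),None if q is None else np.round(q,2))
E
```

```text
[array([625.8, -44.9]), array([512.9, -11.8]), array([ 434.6, -282.5]), array([ 548.4, -314.1])] w 117.64212280986547 118.20476192053329 l 281.78963361261856 280.0491455356799
u [0.27711595 0.96083649] yaw -0.28079119721435175 o [ 522.23435326 -191.69928432] [ 523.36519392 -187.77835167] knob [ 523.27113062 -189.91383384  196.        ] tri [ 522.48776296 -190.38064946  196.8762995 ] 1.9146029851420083 gap of o->knob along u 2.002833510945932
handle tri [480.88579181 375.31278344  54.5658823 ] 6.845994947655045
handle -1.39 None
handle 1.75 [ 0.53  0.4   1.7  -0.    1.05  0.35]
start -1.85 None
start 1.29 [-0.15  0.3   1.79 -0.    1.05  0.13]
knob -3.0 [-0.49  0.11  1.77  0.    1.25 -2.2 ]
knob -2.5 None
knob -2.0 None
knob -1.5 [-0.49  0.11  1.77 -0.    1.25  2.58]
knob -1.0 [-0.49  0.11  1.77 -0.    1.25  2.08]
knob -0.5 [-0.49  0.11  1.77 -0.    1.25  1.58]
knob 0.0 [-0.49  0.11  1.77 -0.    1.25  1.08]
knob 0.5 [-0.49  0.11  1.77 -0.    1.25  0.58]
knob 1.0 [-0.49  0.11  1.77 -0.    1.25  0.08]
knob 1.5 [-0.49  0.11  1.77  0.    1.25 -0.42]
knob 2.0 [-0.49  0.11  1.77  0.    1.25 -0.92]
knob 2.5 [-0.49  0.11  1.77  0.    1.25 -1.42]
knob 3.0 [-0.49  0.11  1.77  0.    1.25 -1.92]
```

```bash
cat >> h.py <<'E'
O=np.array([523.,-190.]);U=np.array([np.sin(.2808),np.cos(.2808)]);YF=np.pi/2-.2808
def F(y,x=0): return O+y*U+x*np.array([U[1],-U[0]])   # fixture coords -> world xy
def D(yaw): return [np.pi,0,yaw]
def wf(n=10):
    return np.mean([ctrl.read_wrist_force() for _ in range(n)],0)
E
python3 - <<'E'
from h import *
p=np.array([483.4,375.5])
ctrl.movep([*p,110],D(1.753)); ctrl.line_to([*p,38],200)
print(wf().round(2))
ctrl.close_gripper(50); print(ctrl.read_gripper_width(),wf().round(2))
ctrl.line_to([*p,120],200);print(wf().round(2))
a=F(195);ctrl.movep([*a,120],D(YF));print("t",ctrl.read_time(),ctrl.read_tcp_pos(),ctrl.read_ee_rot())
t=cam("top");s=cam("scene")
im=np.hstack([cv2.resize(d["color"][y:y+130,x:x+133,::-1],None,fx=3,fy=3,interpolation=cv2.INTER_CUBIC) for d,x,y in((t,270,175),(s,200,200))])
cv2.imwrite("pics/held.png",im)
E
```

```text
[-0.29 -0.36  1.01]
0.20141210135161994 [-0.08 -0.18  4.11]
[ 0.02 -0.39 -2.54]
t 5.0333 [576.87187478  -1.5766027  119.66197995] [-3.14094226e+00 -3.56947805e-04  1.29117206e+00]
```

View pics/held.png

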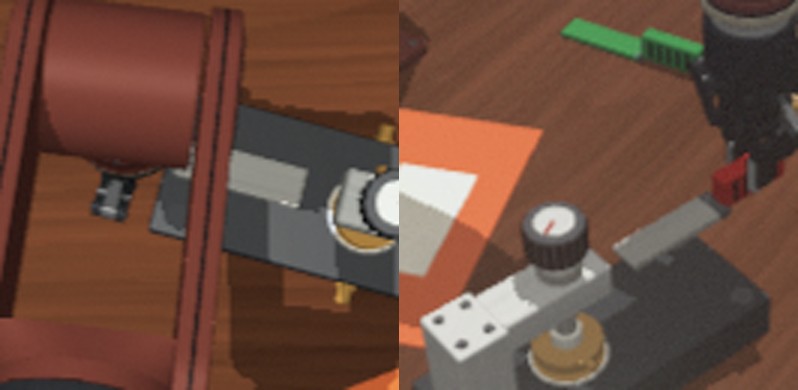

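The gauge is held level. In the held crop its blade end is at (304,188), just short of the arm.

```bash
python3 - <<'E'
from h import *
t=cam("top")
R=np.c_[[U[1],-U[0]],U]
fc=lambda p:(R.T@(p[:2]-O)).round(1)
for p in((308,170),(300,207),(228,150),(228,188)): print(p,fc(onz(t,np.array(p)/3+[270,175]-.33,118)))
for z in (62,57): ctrl.line_to([*F(195),z],120)
print(wf().round(2))
z=57
while z>50:
    z-=.7; ctrl.line_to([*F(195),z],30); f=wf(5)
    if f[2]>0.5: break
print(z,ctrl.read_tcp_pos(),f.round(2))
ctrl.gripper_open();print(wf().round(2))
ctrl.line_to([*F(195),53.5],30);ctrl.close_gripper(50);print("closed",wf().round(2),ctrl.read_time())
t=cam("top");s=cam("scene")
im=np.hstack([cv2.resize(d["color"][y:y+130,x:x+133,::-1],None,fx=3,fy=3,interpolation=cv2.INTER_CUBIC) for d,x,y in((t,270,175),(s,200,200))])
cv2.imwrite("pics/down.png",im)
E
```

```text
(308, 170) [13.9 62.2]
(300, 207) [-15.1  61. ]
(228, 150) [ 13.1 125.3]
(228, 188) [-15.1 117.9]
[ 0.28 -0.16 -1.6 ]
53.499999999999986 [577.18340737  -2.6211308   53.72087084] [-0.44 -0.26  0.9 ]
[-0.4   0.09 -0.26]
closed [-0.13  0.14  2.11] 8.8667
```

View pics/down.png

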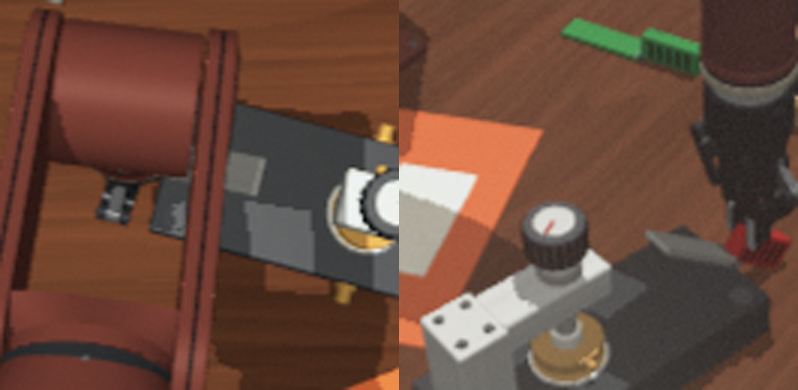

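After the release and regrasp the blade no longer lies as before. Its end is at crop (262,176) in the top view and about (650,238) in the scene view, so it looks tipped up. I'll measure it and look closer.

```bash
python3 - <<'E'
from h import *
t=cam("top");s=cam("scene")
R=np.c_[[U[1],-U[0]],U]
P,e=tri(t,np.array((262,176))/3+[270,175]-.33,s,np.array((650,238))/3+[200-133,200]-.33)
print("tip",P,e,"fix",R.T@(P[:2]-O),ctrl.read_gripper_width())
cv2.imwrite("pics/z.png",cv2.resize(s["color"][240:310,255:355,::-1],None,fx=7,fy=7,interpolation=cv2.INTER_CUBIC))
E
```

```text
tip [ 546.62006572 -101.66312738  115.21673084] 8.59367698288922 fix [-1.7853399 91.4227714] 0.19775408954246296
```

View pics/z.png

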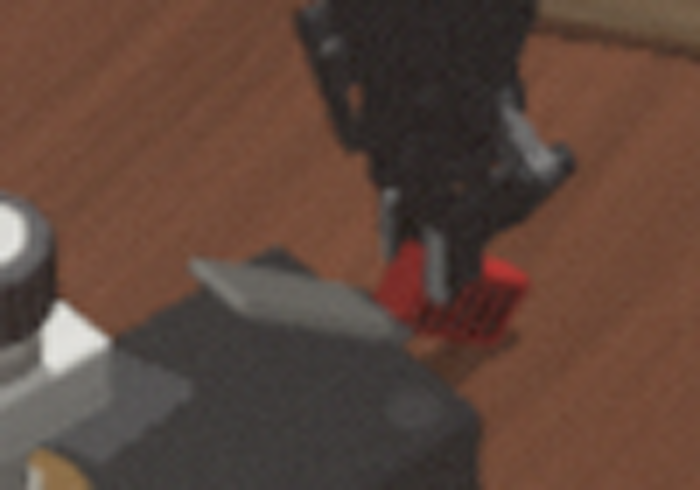

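The gauge tipped over the base's end edge: blade tip near z=115, heel down towards the bench, tilt about 0.7 rad. The handle was too far out when I let go. I'll lift it, level it on the free bench between case and fixture, and regrasp it there.

```bash
python3 - <<'E'
from h import *
ctrl.close_gripper(70)
ctrl.line_to([*F(200),150],150)
ctrl.movep([560,90,150],D(0.))
print(ctrl.read_tcp_pos(),wf().round(2),ctrl.read_gripper_width(),ctrl.read_time())
t=cam("top");s=cam("scene")
A=proj(t,[500,90,150]);B=proj(s,[500,90,150]);print(A,B)
c=lambda d,p:d["color"][int(p[1])-50:int(p[1])+50,int(p[0])-50:int(p[0])+50,::-1]
cv2.imwrite("pics/tilt.png",cv2.resize(np.hstack([c(t,A),c(s,B)]),None,fx=4,fy=4,interpolation=cv2.INTER_CUBIC))
E
```

```text
[559.72440609  89.7866147  149.37139244] [-0.8   0.32 -0.98] 0.18454276052857913 11.375
[273.7695642 256.4826084] [311.51005144 221.46984199]
```

View pics/tilt.png

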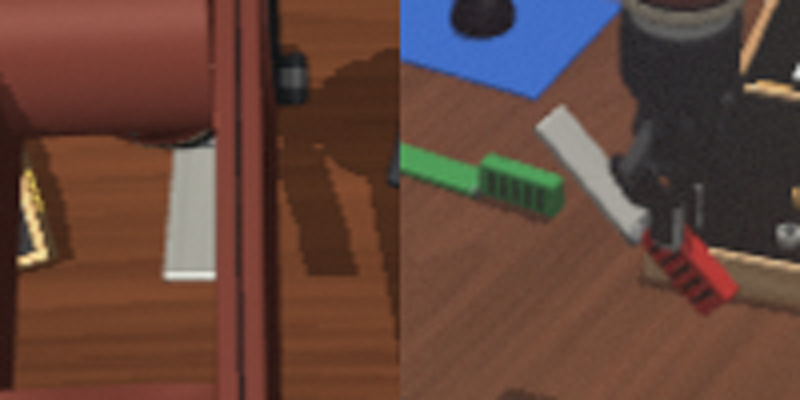

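The gauge is still tilted up. The blade end is at crop (193,275) in the top view and (552,116) in the scene view.

```bash
python3 - <<'E'
from h import *
t=cam("top");s=cam("scene")
g=lambda p,o:np.array(p)/4+o-.375
T,e=tri(t,g((193,275),[223,206]),s,g((152,116),[261,171]));print("tip",T,e)
# gauge lies in vertical plane y=T[1] : cast scene rays onto that plane
def ony(p,y):
    E,v=ray(s,p);return E+v*(y-E[1])/v[1]
y=90
tip=ony(g((152,116),[261,171]),y)
for p in((152,116),(135,125),(170,105),(240,240),(305,315),(335,290)): print(p,ony(g(p,[261,171]),y).round(1))
E
```

```text
tip [460.12730657  90.50683491 206.6410692 ] 2.043106609850859
(152, 116) [459.2  90.  206.5]
(135, 125) [445.1  90.  193.7]
(170, 105) [473.9  90.  220.9]
(240, 240) [529.3  90.  131. ]
(305, 315) [581.9  90.   88.6]
(335, 290) [603.9  90.  120.8]
```

```bash
python3 - <<'E'
from h import *
o=[np.pi,-.74,0.]
ctrl.movep([540,90,90],o); ctrl.line_to([540,90,42],120)
z=42;b=wf();
while z>22:
    z-=1.5; ctrl.line_to([540,90,z],40); f=wf(5)
    if f[2]-b[2]>2.5: break
print(z,b.round(2),f.round(2),ctrl.read_time())
ctrl.gripper_open()
a=np.array([-np.sin(.74),0,np.cos(.74)])
ctrl.line_to(np.array([540,90,z])+70*a,200)
ctrl.movep([470,-20,200],D(0.))
t=cam("top");s=cam("scene");print(ctrl.read_time())
A=proj(t,[520,90,20]);B=proj(s,[520,90,20])
c=lambda d,p:d["color"][int(p[1])-50:int(p[1])+50,int(p[0])-50:int(p[0])+50,::-1]
print(A,B)
cv2.imwrite("pics/flat.png",cv2.resize(np.hstack([c(t,A),c(s,B)]),None,fx=4,fy=4,interpolation=cv2.INTER_CUBIC))
for d,p,n in((t,A,'t'),(s,B,'s')):
    x,y=p.astype(int);c_,r=blob(d,(0,150,60),(8,255,255),(x-50,y-50,x+50,y+50));print(n,r,cv2.contourArea(c_),onz(d,r[0],32 if n=='t' else 24),[onz(d,q,32)[:2].round() for q in cv2.boxPoints(r)])
E
```

```text
Traceback (most recent call last):
bench.IKError: the arm cannot take that pose within its joint ranges
```

```bash
python3 - <<'E'
from h import *
for yaw in (0.,.3,-.3,.8,1.29,-.8,np.pi):
  for pit in(-.74,-.5):
    r=[(x,y,z) for x in(480,540,580,620,660) for y in (40,90,) for z in (35,) if ctrl.solve_ik([x,y,z],[np.pi,pit,yaw]) is not None]
    if r: print(yaw,pit,r,ctrl.solve_ik(r[0],[np.pi,pit,yaw]).round(2))
E
```

```text
0.0 -0.5 [(480, 40, 35), (480, 90, 35), (540, 40, 35), (540, 90, 35), (580, 40, 35), (580, 90, 35), (620, 40, 35), (620, 90, 35), (660, 40, 35), (660, 90, 35)] [-0.12 -0.19  2.45  0.15  0.39  1.32]
0.3 -0.74 [(540, 40, 35), (540, 90, 35), (580, 40, 35), (580, 90, 35), (620, 40, 35), (620, 90, 35), (660, 40, 35), (660, 90, 35)] [-0.32 -0.03  2.44  1.34  0.42 -0.24]
0.3 -0.5 [(480, 40, 35), (480, 90, 35), (540, 40, 35), (540, 90, 35), (580, 40, 35), (580, 90, 35), (620, 40, 35), (620, 90, 35), (660, 40, 35), (660, 90, 35)] [-0.26 -0.18  2.44  0.55  0.52  0.58]
-0.3 -0.5 [(480, 40, 35), (480, 90, 35), (540, 40, 35), (540, 90, 35), (580, 40, 35), (580, 90, 35), (620, 40, 35), (620, 90, 35), (660, 40, 35), (660, 90, 35)] [ 0.03 -0.14  2.41 -0.38  0.43  2.21]
0.8 -0.74 [(480, 40, 35), (480, 90, 35), (540, 40, 35), (540, 90, 35), (580, 40, 35), (580, 90, 35), (620, 40, 35), (620, 90, 35), (660, 40, 35), (660, 90, 35)] [-0.59  0.02  2.39  1.02  0.89 -0.56]
0.8 -0.5 [(480, 40, 35), (480, 90, 35), (540, 40, 35), (540, 90, 35), (580, 40, 35), (580, 90, 35), (620, 40, 35), (620, 90, 35), (660, 4
[... 249 characters left out ...]
1.17 -0.76]
1.29 -0.5 [(480, 40, 35), (480, 90, 35), (540, 40, 35), (540, 90, 35), (580, 40, 35), (580, 90, 35), (620, 40, 35), (620, 90, 35), (660, 40, 35), (660, 90, 35)] [-0.43  0.14  2.13  0.58  1.04 -0.49]
-0.8 -0.74 [(480, 90, 35)] [ 0.47  0.16  2.23 -1.06  0.83 -2.66]
3.141592653589793 -0.74 [(480, 40, 35), (480, 90, 35), (540, 40, 35), (540, 90, 35), (580, 40, 35), (580, 90, 35), (620, 40, 35), (620, 90, 35), (660, 40, 35), (660, 90, 35)] [-0.05  0.71  1.43 -0.04  1.74 -1.62]
3.141592653589793 -0.5 [(480, 40, 35), (480, 90, 35), (540, 40, 35), (540, 90, 35), (580, 40, 35), (580, 90, 35), (620, 40, 35), (620, 90, 35), (660, 40, 35), (660, 90, 35)] [-0.06  0.52  1.62 -0.03  1.5  -1.62]
```

```bash
cat > place.py <<'E'
from h import *
o=[np.pi,-.74,.8];p=np.array([540.,110.])
ctrl.movep([*p,90],o); ctrl.line_to([*p,42],120)
z=42;b=wf()
while z>22:
    z-=1.5; ctrl.line_to([*p,z],40); f=wf(5)
    if f[2]-b[2]>2.5: break
print(z,b.round(2),f.round(2),ctrl.read_time())
ctrl.gripper_open()
s8,c8=np.sin(.8),np.cos(.8)
ctrl.line_to(np.array([*p,z])+70*np.array([-np.sin(.74)*c8,-np.sin(.74)*s8,np.cos(.74)]),200)
ctrl.movep([430,-40,220],D(.8))
t=cam("top");s=cam("scene");print(ctrl.read_time())
A=proj(t,[520,90,20]);B=proj(s,[520,90,20])
c=lambda d,p:d["color"][int(p[1])-50:int(p[1])+50,int(p[0])-50:int(p[0])+50,::-1]
print(A,B)
cv2.imwrite("pics/flat.png",cv2.resize(np.hstack([c(t,A),c(s,B)]),None,fx=4,fy=4,interpolation=cv2.INTER_CUBIC))
for d,p,n in((t,A,'t'),(s,B,'s')):
    x,y=p.astype(int);c_,r=blob(d,(0,150,60),(8,255,255),(x-50,y-50,x+50,y+50));print(n,r,cv2.contourArea(c_),onz(d,r[0],32 if n=='t' else 24),[onz(d,q,32)[:2].round() for q in cv2.boxPoints(r)])
E
python3 place.py
```

```text
25.5 [ 0.35 -0.85 -1.37] [1.06 1.2  1.66] 16.4917
18.7
[278.78260128 249.79446775] [317.51822522 259.82938635]
t ((263.7500305175781, 235.75003051757812), (28.991378784179688, 8.485280990600586), 45.0) 218.0 [555.05774155 125.52341953  32.        ] [array([574., 158.]), array([588., 143.]), array([536.,  93.]), array([522., 108.])]
s ((333.5433654785156, 258.5317687988281), (11.55634593963623, 24.329151153564453), 81.25383758544922) 167.5 [557.79488632 115.70413723  24.        ] [array([523., 102.]), array([572., 153.]), array([601., 114.]), array([552.,  64.])]
```

View pics/flat.png

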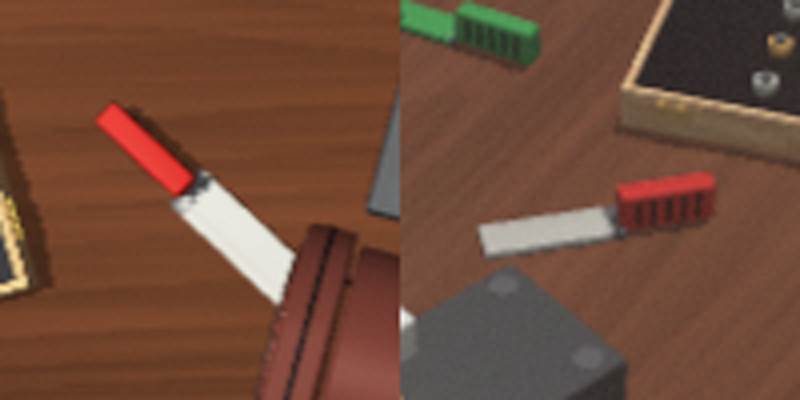

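The gauge lies flat on the bench, with its handle at top crop (148,150), world (555,125). I'll regrasp it there and insert it while held, so it can't tip.

```bash
cat > ins.py <<'E'
from h import *
p=np.array([555.,125.5])
ctrl.movep([*p,75],D(.77)); ctrl.line_to([*p,8.5],150)
ctrl.close_gripper(50); print("w",ctrl.read_gripper_width())
ctrl.line_to([*p,110],200); print("held",wf().round(2))
ctrl.movep([*F(195),110],D(YF)); ctrl.line_to([*F(195),57],120)
b=wf();z=57.
while z>51:
    z-=.6; ctrl.line_to([*F(195),z],30); f=wf(5)
    if f[2]-b[2]>1.5: break
print("contact z",z,b.round(2),f.round(2),ctrl.read_time())
y=195
while y>131:
    y-=8; ctrl.line_to([*F(y),z],60); f=wf(5)-b; fu=f[:2]@U
    print(y,round(fu,2),round(f[2],2))
    if fu>6: print("BLOCKED");break
print(ctrl.read_time(),ctrl.read_tcp_pos(),ctrl.read_torque())
t=cam("top");s=cam("scene")
B=proj(s,[545,-110,55])
c=lambda d,p:d["color"][int(p[1])-50:int(p[1])+50,int(p[0])-50:int(p[0])+50,::-1]
cv2.imwrite("pics/ins.png",cv2.resize(c(s,B),None,fx=5.5,fy=5.5,interpolation=cv2.INTER_CUBIC)); print(B)
E
python3 ins.py
```

```text
w 0.19941625580973088
held [-0.05  0.6  -1.73]
contact z 53.39999999999999 [-0.24  0.59 -1.91] [-1.66  0.52  2.69] 24.4
187 -2.13 3.94
179 -2.45 5.9
171 -1.78 7.41
163 -0.66 7.88
155 0.05 8.62
147 0.02 8.53
139 0.12 7.94
131 -0.53 8.56
26.6667 [559.62957761 -64.61665147  54.00250003] [0.23508371 0.00485978 0.055685  ]
[283.54782609 297.58987033]
```

```bash
cat > ins2.py <<'E'
from h import *
ctrl.gripper_open(); ctrl.line_to([*F(131),54],50); b=wf(); ctrl.close_gripper(50)
print("w",ctrl.read_gripper_width(),b.round(2),wf().round(2))
y=131
while y>99:
    y-=8; ctrl.line_to([*F(y),54],60); f=wf(5)-b; fu=f[:2]@U
    print(y,round(fu,2),f.round(2))
    if fu>8: print("BLOCKED");break
ctrl.gripper_open(); ctrl.line_to([*F(y),100],200)
ctrl.movep([*F(y),225],D(YF));ctrl.movep([*F(0),225],D(2.0))
print(ctrl.read_time())
t=cam("top");s=cam("scene")
A=proj(t,[550,-100,60]);B=proj(s,[545,-110,60])
c=lambda d,p:d["color"][int(p[1])-45:int(p[1])+45,int(p[0])-50:int(p[0])+50,::-1]
cv2.imwrite("pics/ins2.png",cv2.resize(np.hstack([c(t,A),c(s,B)]),None,fx=4,fy=4,interpolation=cv2.INTER_CUBIC)); print(A,B)
for d,p in((t,A),(s,B)):
    x,q=p.astype(int)
    try:
        c_,r=blob(d,(0,150,60),(8,255,255),(x-50,q-45,x+50,q+45));print(r,cv2.contourArea(c_),onz(d,r[0],77))
    except ValueError: print("none")
E
python3 ins2.py
```

```text
w 0.19840775613012276 [0.52 0.45 0.91] [ 1.55 -0.49  0.74]
123 -3.34 [-1.09 -3.16  0.22]
115 -2.44 [-1.39 -2.14  1.87]
107 -2.99 [-1.35 -2.72  2.73]
99 -2.1 [-1.11 -1.87  3.1 ]
31.9167
[355.78279466 234.99262368] [283.46944658 296.22083544]
((354.32354736328125, 234.7058868408203), (29.10427474975586, 8.00367546081543), 14.03624439239502) 199.5 [549.60201074 -95.34286135  77.        ]
((286.1529235839844, 292.01177978515625), (10.195732116699219, 27.116308212280273), 49.398704528808594) 140.5 [ 552.22496796 -107.39049159   77.        ]
```

View pics/ins2.png

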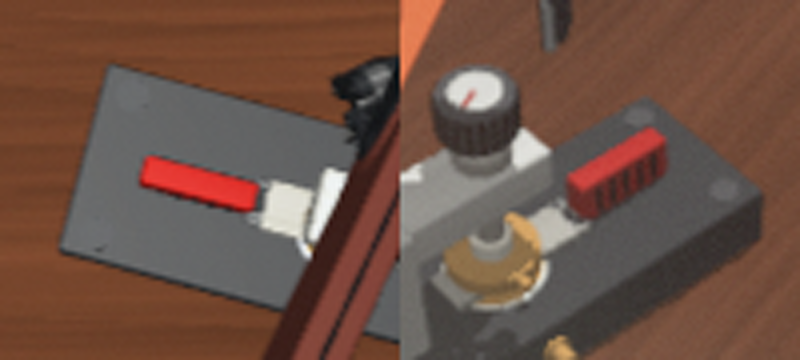

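Inserted flat and square: the red handle at top crop (200,183) measures y_f = 98, so the tip is about 36 mm past the middle. Next, the first knob turn and feel.

```bash
cat > cyc.py <<'E'
from h import *
def turn(a0,da,z0,n=1):
    """grip knob at yaw a0, turn by -da (clockwise for da>0)"""
    p=F(0)
    ctrl.movep([*p,222],D(a0)); ctrl.line_to([*p,z0],150); ctrl.close_gripper(40)
    T=[ctrl.read_torque()[2]]
    st=np.r_[da] if n==1 else np.r_[da-.2*(n-1),[.2]*(n-1)].cumsum()
    for d in st:
        ctrl.movep([*p,z0-1.27*d],D(a0-d)); T.append(np.mean([ctrl.read_torque()[2] for _ in range(5)]))
    y=ctrl.read_ee_rot()[2]
    ctrl.gripper_open(); ctrl.line_to([*p,222],200)
    print("turned",round(a0-y,3),"tz",np.round(T,3),"t",ctrl.read_time())
def feel(y=99,d=7,back=True):
    ctrl.movep([*F(y),222],D(YF)); ctrl.movep([*F(y),110],D(YF)); ctrl.line_to([*F(y),54],150)
    ctrl.close_gripper(50); R=[]
    for q in [y,y+d/2,y+d]+([y+d/2,y] if back else []):
        ctrl.line_to([*F(q),54],12); ctrl.sleep(.1); f=wf(10); R.append(round(f[:2]@U,2))
    tcp=ctrl.read_tcp_pos()
    ctrl.gripper_open(); ctrl.line_to([*F(y if back else y+d),110],200); ctrl.movep([*F(y),222],D(YF))
    print("F along u",R,"tcp y_f",(tcp[:2]-O)@U,"t",ctrl.read_time())
    return R
E
python3 -c "
from cyc import *
turn(2.0,1.6,167,4); feel()"
```

```text
turned 1.601 tz [-0.039 -0.082 -0.095 -0.05  -0.063] t 36.0
F along u [np.float64(0.76), np.float64(-4.1), np.float64(-3.54), np.float64(3.33), np.float64(4.37)] tcp y_f 100.41957494325612 t 42.5333
```

```bash
python3 -c "
from cyc import *
turn(2.0,.3,165); feel(100,9,False)"
```

```text
turned 0.301 tz [ 0.019 -0.066] t 45.6667
F along u [np.float64(-0.1), np.float64(-6.51), np.float64(-6.68)] tcp y_f 107.27595236046821 t 51.1833
```

```bash
python3 -c "
from h import *
t=cam('top');A=proj(t,[550,-90,77]).astype(int)
c,r=blob(t,(0,150,60),(8,255,255),(A[0]-40,A[1]-30,A[0]+40,A[1]+30));print(r,onz(t,r[0],77),F(107),wf())
print(ctrl.close_job())"
```

```text
((341.91180419921875, 231.3529815673828), (10.186494827270508, 7.518604278564453), 14.03624439239502) [558.2553037  -66.00556899  77.        ] [552.65231127 -87.19075705] [-0.07196676 -0.14630786 -0.43057955]
the job is handed in; nothing more can be done
None
```

The job is handed in at about 51 s: the red gauge is in the gap with its end about 28 mm past the electrode's middle, and it dragged at about 6.6 N on the last outward draw. Early on it tipped over the end of the base, with its heel down to the bench, so I laid it flat on bare bench and regrasped it before inserting it. The last camera check of the handle was partly blocked by the arm, so the end position comes from the arm's own reading.

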